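# Vent the gas sample cylinder

### The arm

A 6-joint arm with a two-finger parallel gripper is mounted at the origin on the work surface. World frame = base frame: x ahead of the robot, y to its left, z up, the work surface at z = 0. Lengths are in m, angles in rad, forces in N, time in s.
With the tool pointing down it reaches from about 0.325 to 0.85 m from the base axis. Payload 4.4 kg.
Tool frame: the origin (TCP) lies at the very end of the fingers, on their centre line; the grasp point (between the pads) lies 19 mm behind it; z points along the fingers, y is the line along which they close (so a half turn about z gives the same grasp; the last joint's range is limited). The gripper opens to 94 mm and grips with 3 to 60 N. Pads are 16 mm wide; open, the fingers measure 119 mm over their backs; the gripper's body (75 mm by 177 mm) begins 78 mm behind the grasp point.
Start: joints at [1.113, 0.207, 1.542, -0, 1.393, -0.15], TCP at [0.174, 0.548, 0.179] pointing down, gripper open.
Joint ranges: [-2.73, 2.73], [-0.86, 2.22], [0.23, 2.46], [-1.11, 4.25], [0.08, 2.63], [-2.82, 2.82]. Speed limits (rad/s): [2.79, 2.79, 3.14, 3.14, 3.14, 3.14].

### API

Orientations are given as [roll, pitch, yaw] about the fixed x, y, z axes, in that order (R = Rz(yaw) Ry(pitch) Rx(roll)).
In Python, from workcell import bot gives the robot as it stands.
- The arm moves only by the tool jog_arm, never from a script. Its argument "rows" is a list of rows, each a list of 6 numbers: the shift along the tool's x, y, z scaled (see below), then the turn, a rotation vector about the tool's x, y, z scaled (see below). A call has exactly 8 rows; each row is the pose to reach, as a shift and turn from the pose commanded when the call began, along the tool's axes at that moment, turning the shorter way round; what a row does not reach only later rows make up. The controller multiplies each number of a shift by 200 mm and each number of a turn by 360 degrees. A row lasts 1/10 s, in which the tool goes at most 50 mm and 8.59 degrees, less where a joint would pass 70% of its speed; a pose out of reach is approached as far as the arm can. A call with a number of a shift or a turn outside -1 to 1 is refused whole. A call with a gripper value outside its range is refused whole. "fingers" is the opening, from 0 (shut) to 1 (fully open), set as the call begins (left out, the last holds). The fingers move at their own pace and stop on an object; the grip force is fixed at half the most. Time passes only in rows, so rows that repeat a pose let the fingers close, or fill a call up. It gives the time, the measured TCP pose, the force, the opening and the grip force at its end, in the units of the state.
- bot.state(): the state, without advancing time (a new reading comes with each control period).
- bot.grab_frame(name): name is "scene" or "top"; returns the picture (480x640x3 uint8, red, green, blue); there is no depth.
- bot.camera_params(name): a dict with "vfov" (degrees; the focal length in pixels is half the picture's height over the tangent of half this angle, whatever the lens; pixels are square), "cx", "cy" (the principal point, pixels), "k1" (the pictures are not rectified: a ray, as slopes to the right and down, at radius r is drawn at 1 + k1 r^2 times it, then the intrinsics apply), "xyz" and "orientation" of the camera in the world. Camera axes: x right, y down, z forward; pixel columns grow to the right and rows downward; lengths in m; the calibration is good to about 2 mm. A picture is of the moment at which its call begins. camera_params takes no time and is no camera call.
- bot.sign_off(): hands the job in; it is judged then, once.
The state is a dict: "t": time; "qpos": joint angles; "qvel": joint speeds; "joint_efforts": joint torques, N m; "eef_pos": TCP position; "tcp_rot": TCP orientation; "contact_force": force on the tool from outside, world axes, zero at the start; "moment": the same for the moment, N m; "grip_width": opening from 0.0 (shut) to 1.0 (fully open); "finger_force": force on a finger pad.
Only numpy, scipy, OpenCV 4.12 (cv2) and the standard library are available. Lean on these libraries where they do the work, as an engineer would, in place of code of your own. Each camera call takes 0.05 s, during which the arm holds its last target. There are 200 camera calls.

### The job

Take the black dust cap off the tilted nipple of the gas sample cylinder and balance it, mouth down, on the top of the upturned porcelain dish. Then take the steel vent coupler and press it squarely onto the nipple until the valve pin inside snaps down and the gas can vent, and finish like that: still gripping the coupler and holding it pressed home against the pin's spring. Leave the cap on its dish and everything else on the bench where it is.

Things in the scene. Friction and masses are not known exactly. Their poses are not given: they have to be found in the camera images.
- valve: the fixed gas sample cylinder: an 80 x 80 x 40 mm aluminium end block with a 52 mm steel cylinder lying behind it (towards its +x, to 168 mm from the origin). Origin: centre of the block's underside, z up. On the block's top a 34 mm wide round boss and a brass nipple lean by 0.436 rad (25 deg) from vertical towards the valve's -x
- nipple_rim (a point): centre of the brass nipple's top rim, at (-0.0205, 0, 0.0746) m in the valve's frame; its z axis is the nipple's axis, pointing out of the nipple (up, leaning to the valve's -x). The nipple stands 24 mm above the flat end of the boss: 14 mm wide for its lower 16 mm, tapering to 9 mm at the rim. A 6 mm wide valve pin stands 10 mm out of the rim along the same axis
- pin (a joint): how far the valve pin is pushed in along the nipple's axis, m: 0 out, 0.008 fully in (stop). Its spring resists with about 3 N at first, rising to a peak of about 10 N at 2 to 4 mm, then snaps down to about 3 N at 8 mm; it springs back out when let go. Readings are noisy: average them
- cap: black plastic dust cap, at first loosely over the nipple and its pin (it lifts straight off along the nipple's axis and may sit a few degrees crooked): a round cap 26 mm across, 30 mm tall, 25 g, bore 18 mm wide and 22 mm deep. Origin: centre of its open mouth; z axis from the mouth to the closed end. On the nipple its mouth is about 12 mm above the end of the boss
- dome: upturned white porcelain dish, fixed: a half ball of 40 mm radius, 40 mm high, with a 92 mm wide rim 4 mm thick on the bench. Origin: centre of its underside
- dome_top (a point): the highest point of the upturned dish
- coupler: steel vent coupler, upright, mouth down: cylinder 30 mm across, 80 mm tall, with a 12 mm wide, 10 mm long brass stub on top; 0.3 kg. Origin: centre of its mouth; z from mouth to stub. Bore 17 mm wide, 22 mm deep, the first 4 mm widened to 22 mm; the bore's end meets the pin with the mouth 12 mm below the nipple's rim; pin fully in at 20 mm below
- tube_rack: yellow test-tube rack 200 x 90 x 116 mm with white-capped tubes (bystander); origin centre of underside
- beaker: glass beaker, 66 mm across, 85 mm tall (bystander); origin centre of underside
- weight: knobbed steel balance weight, 30 mm across, 42 mm tall (bystander); origin centre of underside
- crucible: small open porcelain crucible, 40 mm across, 30 mm tall (bystander); origin centre of underside
- wrench: open-ended steel wrench about 170 mm long, lying flat (bystander)

How it is judged:
By the outcome, as a careful person would: the job done as asked, in the order asked, and still so for the second after the job is handed in, while the arm keeps its last pose, push and grip.
It also fails if it takes over 56 s, if anything falls off the work surface, if the arm or the gripper's body presses on something with over 40 N, if the wrist force passes 120 N, or if a joint passes its speed limit or range.

## Working session

There is one attempt and no reset: what is moved stays moved. The work goes in short steps, Python scripts to look and compute and a tool call to move; the robot and the scene stay as the last step left them, time stands still between calls to the robot, and variables do not carry over. Pictures are saved under pics/ and viewed, at most 10 in all, crops included, and the job is handed in when it is done.

Besides the shell and the picture viewer there is one more tool, called as name(argument=value, ...), one argument or row to a line, values as JSON. jog_arm: Moves the arm, as the interface text tells. Shifts and turns lie within -1 to 1; 1 stands for 200 mm of shift or 360 degrees of turn. Its arguments: {"type":"object","properties":{"rows":{"type":"array"},"fingers":{"type":"number"}},"required":["rows"]}

```bash
ls; mkdir -p pics
python3 - <<'E'
from workcell import bot
import cv2
for n in("scene","top"):
    cv2.imwrite(f"pics/{n}0.png",bot.grab_frame(n)[:,:,::-1]); print(n,bot.camera_params(n))
print(bot.state())
E
```

```text
pics
scene {'vfov': 54.49996898997115, 'cx': 315.3795157589883, 'cy': 242.9827898564818, 'k1': -0.11798155045787806, 'xyz': array([ 0.92621875, -0.48379004,  0.84039779]), 'orientation': array([-2.460501  , -0.00453048,  0.66243176])}
top {'vfov': 54.034562573988744, 'cx': 328.3345662014059, 'cy': 248.18719005987424, 'k1': 0.026155942811329946, 'xyz': array([0.36435546, 0.01400517, 1.07502597]), 'orientation': array([-2.96034985e+00, -1.74902987e-03, -1.54383049e+00])}
{'t': 0.1, 'qpos': array([ 1.11248955e+00,  2.07336485e-01,  1.54275840e+00, -2.26945572e-05,
        1.39347377e+00, -1.50468121e-01]), 'qvel': array([-0.00066346, -0.00156508, -0.00448205, -0.00071108,  0.00086819,
       -0.00151735]), 'joint_efforts': array([-6.34487806e-04, -3.71864462e+01, -2.82292897e+01,  6.99103740e-02,
        3.11180076e-02, -6.53100255e-05]), 'eef_pos': array([0.17389036, 0.54728886, 0.17773098]), 'tcp_rot': array([-3.13963562e+00, -2.74126992e-04,  2.83375775e+00]), 'contact_force': array([-0.08233679,  0.76411496, -0.45155658]), 'moment': array([-0.01280154,  0.00058865,  0.0391544 ]), 'finger_force': 0.0, 'grip_width': 1.0002470048832766}
```

View pics/scene0.png

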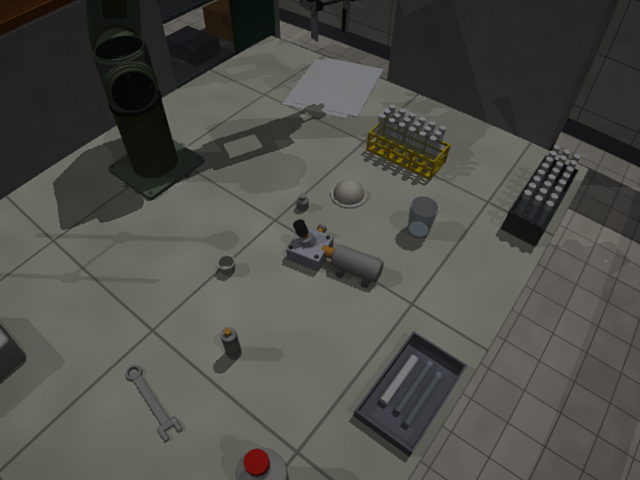

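View pics/top0.png

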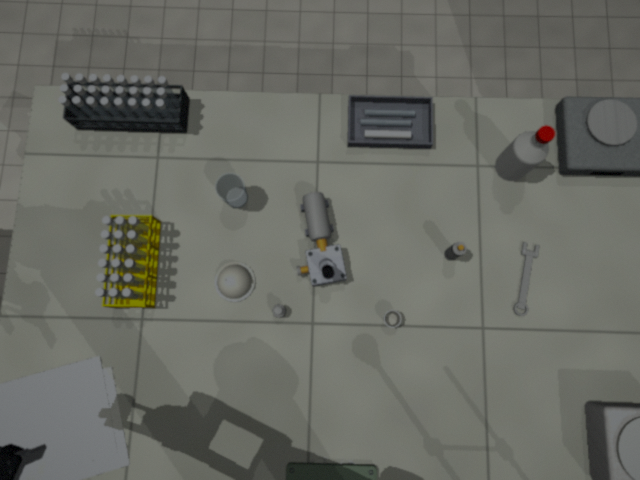

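```bash
cat > h.py <<'E'
import cv2,numpy as np
from workcell import bot
from scipy.spatial.transform import Rotation as R
def K(n):
    p=bot.camera_params(n);f=240/np.tan(np.radians(p['vfov']/2));return p,f
def ray(n,u,v):
    p,f=K(n);d=np.array([(u-p['cx'])/f,(v-p['cy'])/f]);s=d.copy()
    for _ in range(20): s=d/(1+p['k1']*(s@s))
    return p['xyz'],R.from_euler('xyz',p['orientation']).apply([*s,1])
def onz(n,u,v,z):
    o,d=ray(n,u,v);return o+d*(z-o[2])/d[2]
def tri(a,b):
    (o1,d1),(o2,d2)=ray('scene',*a),ray('top',*b)
    s=np.linalg.lstsq(np.c_[d1,-d2],o2-o1,rcond=None)[0]
    p,q=o1+d1*s[0],o2+d2*s[1];return (p+q)/2,np.linalg.norm(p-q)
def proj(n,P):
    p,f=K(n);c=R.from_euler('xyz',p['orientation']).inv().apply(np.atleast_2d(P)-p['xyz'])
    s=c[:,:2]/c[:,2:];s=s*(1+p['k1']*(s**2).sum(1,keepdims=True));return s*f+[p['cx'],p['cy']]
def tiles(out,items,k,gain=1.6,cols=2):
    ts=[]
    for im,(u0,v0,w,h) in items:
        t=cv2.resize(im[v0:v0+h,u0:u0+w],None,fx=k,fy=k,interpolation=cv2.INTER_CUBIC)
        t=cv2.convertScaleAbs(t,alpha=gain)
        for i in range(0,w,10):
            cv2.line(t,(i*k,0),(i*k,6),(0,255,255),1)
            if i%20==0: cv2.putText(t,str(u0+i),(i*k,16),0,.35,(0,255,255))
        for j in range(0,h,10):
            cv2.line(t,(0,j*k),(6,j*k),(0,255,255),1)
            if j%20==0: cv2.putText(t,str(v0+j),(8,j*k+4),0,.35,(0,255,255))
        ts.append(t)
    cv2.imwrite(out,np.vstack([np.hstack(ts[i:i+cols]) for i in range(0,len(ts),cols)]))
E
python3 - <<'E'
from h import *
s=cv2.imread('pics/scene0.png');t=cv2.imread('pics/top0.png')
tiles('pics/v0.png',[(s,(280,210,66,70)),(t,(296,236,66,70))],6)
tiles('pics/c0.png',[(s,(210,320,50,45)),(t,(438,230,50,45)),(s,(324,170,50,45)),(t,(210,257,50,45))],6)
E
```

```text
(no output)
```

View pics/v0.png

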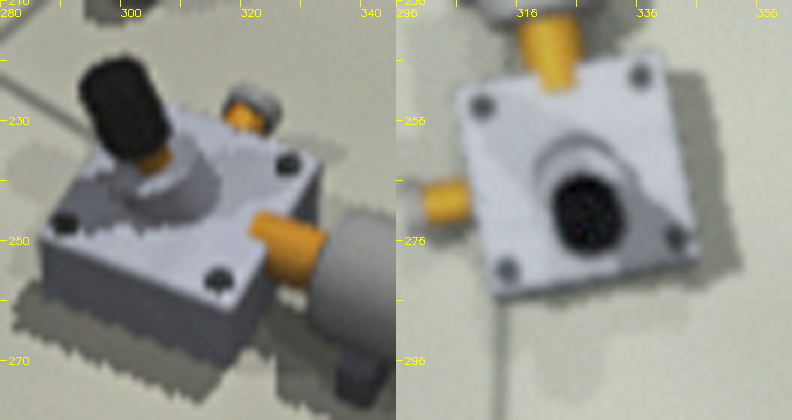

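View pics/c0.png

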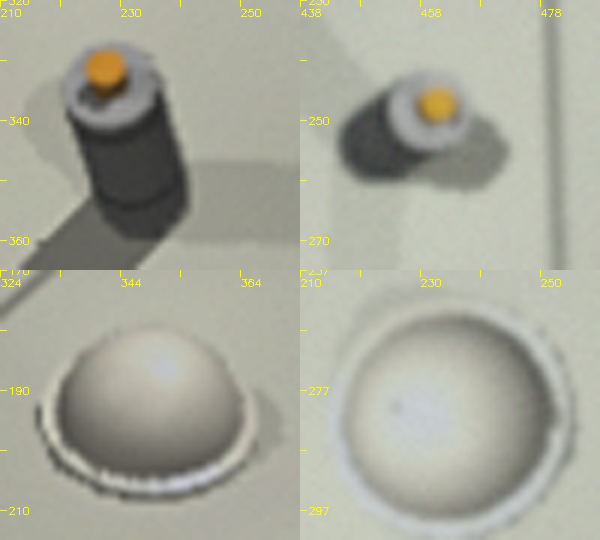

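Views: block hole pattern around top (326,265) and scene (309,242), the black cap at top (328,270) and scene (301,229). The coupler's ring is at top (459,248) and scene (228,334), and the dish at top (235,281).

Run:
```python
from h import *
np.set_printoptions(precision=4,suppress=True)
c=.42
H=np.array([(310.3,253.7),(336.8,248.7),(342.8,275.7),(314.5,281)])-c
T=np.array([onz('top',*p,.04) for p in H]);print('holes top',T,'ctr',T.mean(0))
S=np.array([onz('scene',*(np.array(p)-c),.04) for p in [(290.8,247),(316.5,256.7),(328,237.2)]]);print('holes scene',S,'ctr',(S[0]+S[2])/2)
C=np.array([onz('top',*(np.array(p)-c),.04) for p in [(306,250.5),(340,245),(346,279.5),(313.3,286)]]);print('corners ctr',C.mean(0))
for A in (T,):
    e=[A[1]-A[0],A[2]-A[1],A[2]-A[3],A[3]-A[0]]
    print('angs',[np.degrees(np.arctan2(x[1],x[0])) for x in e],[np.linalg.norm(x) for x in e])
e=S[1]-S[0];print('sc',np.degrees(np.arctan2(e[1],e[0])),np.linalg.norm(e)); e=S[2]-S[1];print(np.degrees(np.arctan2(e[1],e[0])),np.linalg.norm(e))
print('coupler',onz('top',459,248.2,.08),onz('scene',228.2,334,.08),tri((228.2,334),(459,248.2)))
print('stub',onz('top',461.-c+.0,247.5-c,.09),onz('scene',227.7-c,331.7-c,.09))
print('dome rim top',onz('top',235,281,.002),'ball',onz('top',234.5,280.8,.02))
for n,box in(('scene',(290,215,25,25)),('top',(315,255,25,28))):
    im=cv2.imread(f'pics/{n}0.png').max(2);u,v,w,h=box
    m=(im[v:v+h,u:u+w]<40).astype(np.uint8)
    k,l,st,ce=cv2.connectedComponentsWithStats(m);i=1+np.argmax(st[1:,4]);print(n,st[i],ce[i]+[u,v])
    globals()[n]=ce[i]+[u,v]
print('cap ctr',tri(scene,top))
```

```text
holes top [[ 0.5413  0.0582  0.04  ]
 [ 0.5543 -0.0007  0.04  ]
 [ 0.4939 -0.0154  0.04  ]
 [ 0.4805  0.0468  0.04  ]] ctr [0.5175 0.0222 0.04  ]
holes scene [[ 0.4932 -0.012   0.04  ]
 [ 0.554   0.0017  0.04  ]
 [ 0.5406  0.0609  0.04  ]] ctr [0.5169 0.0244 0.04  ]
corners ctr [0.5166 0.0217 0.04  ]
angs [np.float64(-77.58573812192203), np.float64(-166.2936589015644), np.float64(-77.78621330580675), np.float64(-169.4338238984829)] [np.float64(0.060238820097853106), np.float64(0.06211105886621608), np.float64(0.06363616425398688), np.float64(0.06190480682551425)]
sc 12.714129889374751 0.06240296598029887
102.8300763268367 0.060675909915925474
coupler [ 0.5543 -0.2631  0.08  ] [ 0.5563 -0.2627  0.08  ] (array([ 0.5551, -0.2629,  0.0786]), np.float64(0.0015974051936380803))
stub [ 0.5549 -0.2637  0.09  ] [ 0.556  -0.2627  0.09  ]
dome rim top [0.479  0.2286 0.002 ] ball [0.4774 0.2261 0.02  ]
scene [  3   5  15  18 179] [300.3631 227.9944]
top [  7  10  12  13 112] [327.5089 271.2946]
cap ctr (array([0.4973, 0.018 , 0.0779]), np.float64(0.0011419187591652836))
```

```bash
cat >> h.py <<'E'
np.set_printoptions(precision=4,suppress=True)
yaw=np.radians(12.4); V=np.array([.5171,.0230,0]); RV=R.from_euler('z',yaw)
AX=RV.apply([-np.sin(.436),0,np.cos(.436)]); RIM=V+RV.apply([-.0205,0,.0746])
def rot(z,y):
    z=z/np.linalg.norm(z);y=y-z*(y@z);y/=np.linalg.norm(y);return R.from_matrix(np.c_[np.cross(y,z),y,z])
YV=RV.apply([0,1,0]); RT=rot(-AX,YV); RD=rot(np.array([0,0,-1.]),YV)
def plan(p,Rt,s=None,lab=''):
    s=s or bot.state();R0=R.from_euler('xyz',s['tcp_rot'])
    d=R0.inv().apply(np.asarray(p)-s['eef_pos'])/.2; r=(R0.inv()*Rt).as_rotvec()/(2*np.pi)
    print(lab,'shift',d,'turn',r)
def st():
    s=bot.state();print('t',s['t'],'pos',s['eef_pos'],'rot',s['tcp_rot'],'F',s['contact_force'],'g',s['grip_width'],s['finger_force'],'q',s['qpos']);return s
E
python3 - <<'E'
from h import *
s=st();print(RIM,AX)
plan([.33,.38,.25],RD,s,'A');plan(RIM+.055*AX,RT,s,'pre')
E
```

```text
t 0.1 pos [0.1739 0.5473 0.1777] rot [-3.1396 -0.0003  2.8338] F [-0.0823  0.7641 -0.4516] g 1.0002470048832766 0.0 q [ 1.1125  0.2073  1.5428 -0.      1.3935 -0.1505]
[0.4971 0.0186 0.0746] [-0.4125 -0.0907  0.9064]
A shift [-0.9972 -0.5613 -0.3605] turn [-0.0003 -0.0001 -0.0834]
pre shift [-2.2405 -2.0872  0.2699] turn [-0.0185 -0.0679 -0.082 ]
```

jog_arm(
  rows=[
    [-0.15, -0.15, -0.1, 0, 0, -0.02],
    [-0.3, -0.3, -0.2, 0, 0, -0.04],
    [-0.45, -0.5, -0.25, 0, 0, -0.06],
    [-0.6, -0.65, -0.25, 0, 0, -0.083],
    [-0.75, -0.8, -0.25, 0, 0, -0.083],
    [-0.9, -0.9, -0.25, 0, 0, -0.083],
    [-0.99, -0.99, -0.25, 0, 0, -0.083],
    [-0.99, -0.99, -0.25, 0, 0, -0.083],
  ],
  fingers=0.7,
)

```text
t: 0.9
eef_pos: [0.3038, 0.2971, 0.2284]
tcp_rot: [-3.141, -0.0, -2.932]
contact_force: [-0.0, -0.2, -0.3]
grip_width: 0.702
finger_force: 0.0
```

Run:
```python
from h import *
s=st()
plan(RIM+.055*AX,RT,s,'pre')
```

```text
t 0.9 pos [0.3038 0.2971 0.2284] rot [-3.1407 -0.0003 -2.9325] F [-0.0298 -0.2183 -0.3097] g 0.7021147229796473 0.0 q [ 0.5707 -0.163   1.8158 -0.0008  1.4893 -1.2092]
pre shift [-0.5403 -1.5632  0.521 ] turn [-0.0004 -0.0694 -0.0011]
```

jog_arm(
  rows=[
    [-0.1, -0.17, 0.0, 0, 0, 0],
    [-0.2, -0.35, 0, 0, 0, 0],
    [-0.3, -0.5, 0, 0, 0, 0],
    [-0.4, -0.65, 0, 0, -0.01, 0],
    [-0.5, -0.8, 0, 0, -0.03, 0],
    [-0.54, -0.9, 0, 0, -0.05, 0],
    [-0.54, -1, 0, 0, -0.069, 0],
    [-0.54, -1, 0, 0, -0.069, 0],
  ],
)

```text
t: 1.7
eef_pos: [0.4455, 0.1258, 0.2236]
tcp_rot: [3.139, 0.427, -2.931]
contact_force: [-1.1, 0.6, 0.0]
grip_width: 0.699
finger_force: 0.0
```

Run:
```python
from h import *
s=st()
plan(RIM+.055*AX,RT,s,'pre')
```

```text
t 1.7 pos [0.4455 0.1258 0.2236] rot [ 3.1394  0.4268 -2.9314] F [-1.0803  0.6207  0.0409] g 0.6985699807501841 0.0 q [ 0.0234 -0.4334  2.0901  0.0904  1.0668 -1.785 ]
pre shift [ 0.1833 -0.5796  0.4598] turn [-0.0001 -0.0015 -0.0009]
```

jog_arm(
  rows=[
    [0.05, -0.2, 0.0, 0, 0, 0],
    [0.1, -0.4, 0.05, 0, 0, 0],
    [0.15, -0.58, 0.15, 0, -0.0015, -0.001],
    [0.183, -0.58, 0.3, 0, -0.0015, -0.001],
    [0.183, -0.58, 0.46, 0, -0.0015, -0.001],
    [0.183, -0.58, 0.46, 0, -0.0015, -0.001],
    [0.183, -0.58, 0.46, 0, -0.0015, -0.001],
    [0.183, -0.58, 0.46, 0, -0.0015, -0.001],
  ],
)

```text
t: 2.5
eef_pos: [0.4823, 0.0151, 0.1319]
tcp_rot: [-3.138, 0.445, -2.919]
contact_force: [0.9, -0.2, 0.5]
grip_width: 0.702
finger_force: 0.0
```

Run:
```python
from h import *
s=st()
plan(RIM+.055*AX,RT,s,'pre');plan(RIM-.008*AX,RT,s,'grasp')
a=bot.grab_frame('scene')[:,:,::-1];b=bot.grab_frame('top')[:,:,::-1]
tiles('pics/p1.png',[(a,(255,160,130,140)),(b,(265,200,130,140))],3)
```

```text
t 2.5 pos [0.4823 0.0151 0.1319] rot [-3.1375  0.4453 -2.9187] F [ 0.884  -0.1502  0.5058] g 0.7023638919978938 0.0 q [-0.3228 -0.2736  2.1865  0.2943  0.8612 -2.2666]
pre shift [0.0523 0.0016 0.0165] turn [-0.0002  0.0015  0.0009]
grasp shift [0.0552 0.002  0.3315] turn [-0.0002  0.0015  0.0009]
```

View pics/p1.png

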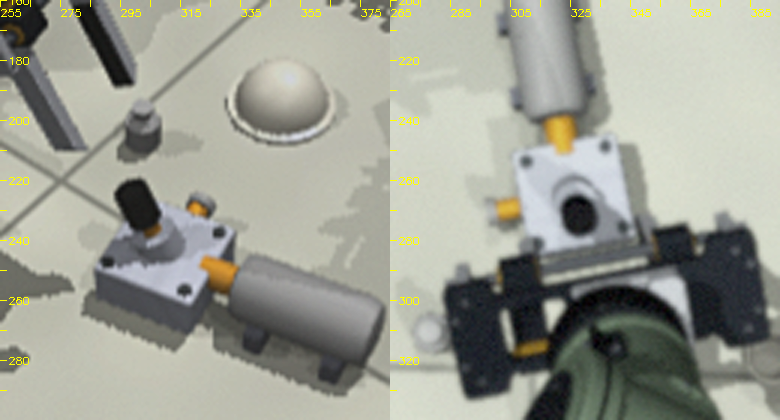

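Gripper fingers show in the top view near (308,290)/(357,282), and in the scene view their tips are near (280,208) and (298,187). I'll check that against the projected TCP.

Run:
```python
from h import *
s=st();R0=R.from_euler('xyz',s['tcp_rot']);P=s['eef_pos']
for y in(-.033,0,.033): 
  q=P+R0.apply([0,y,0]);print(y,proj('scene',q),proj('top',q))
print(proj('scene',RIM+.018*AX),proj('top',RIM+.018*AX))
```

```text
t 2.6 pos [0.4822 0.0148 0.1321] rot [-3.1367  0.4461 -2.9188] F [0.391  0.3658 0.1044] g 0.6988277003194419 0.0 q [-0.3234 -0.275   2.1873  0.2943  0.8607 -2.267 ]
-0.033 [[285.604  219.1234]] [[344.7578 271.8808]]
0 [[292.964 208.527]] [[328.7082 275.0149]]
0.033 [[300.0426 198.347 ]] [[312.6221 278.1578]]
[[296.91   222.6935]] [[327.7158 273.8987]]
```

Run:
```python
from h import *
a=bot.grab_frame('scene')[:,:,::-1].copy();b=bot.grab_frame('top')[:,:,::-1].copy()
cv2.imwrite('pics/sceneA.png',a);cv2.imwrite('pics/topA.png',b);print(st()['qvel'] if 0 else '')
tiles('pics/p2.png',[(a,(235,120,80,110)),(b,(290,235,80,90))][:1]+[(b,(290,230,80,110))],5,2.6)
```

```text
(no output)
```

View pics/p2.png

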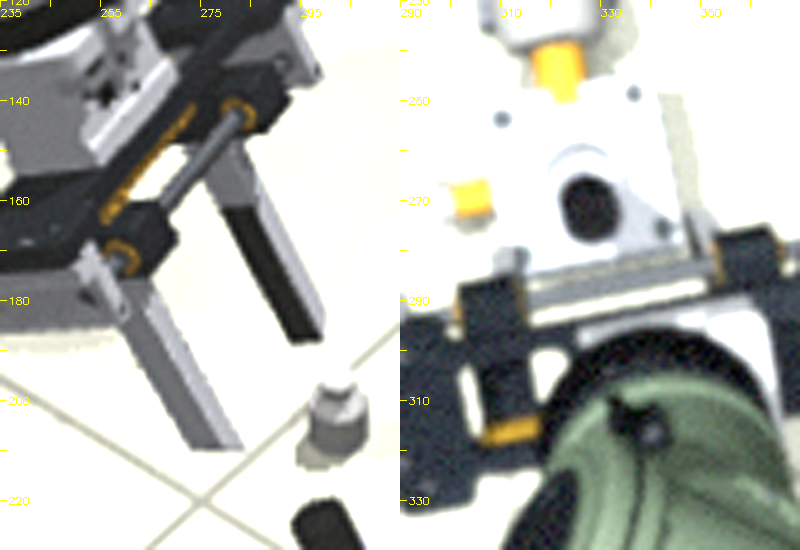

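Run:
```python
from h import *
s=st();P=s['eef_pos']
for tv in(275,277,279): print(tri((288,198),(328.7,tv)),P)
for d in np.eye(3)*.01: print(proj('scene',P+d)-proj('scene',P),proj('top',P+d)-proj('top',P))
# cap outline vs predicted
```

```text
t 2.7 pos [0.4817 0.0146 0.1316] rot [-3.137   0.4455 -2.9195] F [ 0.364  -0.0943 -0.3443] g 0.7010807334239489 0.0 q [-0.324  -0.2751  2.1884  0.2943  0.8603 -2.2671]
(array([0.4763, 0.0125, 0.1623]), np.float64(0.00631946132417914)) [0.4817 0.0146 0.1316]
(array([0.4736, 0.0134, 0.1595]), np.float64(0.0035911350585364223)) [0.4817 0.0146 0.1316]
(array([0.471 , 0.0143, 0.1568]), np.float64(0.0008501555559571843)) [0.4817 0.0146 0.1316]
[[3.7061 2.1712]] [[ 0.1326 -4.9193]]
[[ 3.0531 -2.7395]] [[-4.9576 -0.1339]]
[[-0.1578 -3.3184]] [[ 0.0134 -0.6196]]
```

Run:
```python
from h import *
P=np.array([.174,.5475,.178]);R0=R.from_euler('xyz',[-3.1396,0,2.8338])
for z in(0,-.027): print(z,[proj('scene',P+R0.apply([0,y,z]))[0] for y in(-.047,.047)],[proj('top',P+R0.apply([0,y,z]))[0] for y in(-.047,.047)])
s=cv2.imread('pics/scene0.png');t=cv2.imread('pics/top0.png')
tiles('pics/s0.png',[(s,(280,0,80,60)),(t,(0,420,80,60))],5,2.6)
```

```text
0 [array([315.1625,  48.9787]), array([341.5941,  40.4231])] [array([ 49.1968, 445.1606]), array([  0.5336, 427.3223])]
-0.027 [array([315.2187,  40.1709]), array([342.0105,  31.7696])] [array([ 39.9454, 448.8453]), array([-10.3153, 430.4195])]
```

View pics/s0.png

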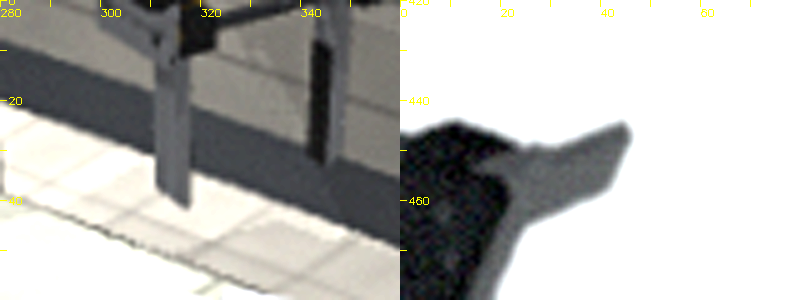

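The visible fingertips sit about 26 mm short of the reported TCP, at (315,41) and (343,32) in the start scene view and again in the second pose. I'll correct for that.

```bash
cat >> h.py <<'E'
D=.026
def tip(p,Rt): return np.asarray(p)+D*Rt.apply([0,0,1])
E
python3 - <<'E'
from h import *
s=st()
plan(tip(RIM+.022*AX,RT),RT,s,'near');plan(tip(RIM-.007*AX,RT),RT,s,'grasp')
E
```

```text
t 2.7 pos [0.4817 0.0146 0.1316] rot [-3.137   0.4455 -2.9195] F [ 0.364  -0.0943 -0.3443] g 0.7010807334239489 0.0 q [-0.324  -0.2751  2.1884  0.2943  0.8603 -2.2671]
near shift [0.0514 0.0038 0.3114] turn [-0.0003  0.0015  0.0008]
grasp shift [0.0528 0.0042 0.4564] turn [-0.0003  0.0015  0.0008]
```

jog_arm(
  rows=[
    [0.03, 0.004, 0.0, 0, 0.0015, 0.001],
    [0.053, 0.004, 0.1, 0, 0.0015, 0.001],
    [0.053, 0.004, 0.2, 0, 0.0015, 0.001],
    [0.053, 0.004, 0.3, 0, 0.0015, 0.001],
    [0.053, 0.004, 0.36, 0, 0.0015, 0.001],
    [0.053, 0.004, 0.41, 0, 0.0015, 0.001],
    [0.053, 0.004, 0.455, 0, 0.0015, 0.001],
    [0.053, 0.004, 0.455, 0, 0.0015, 0.001],
  ],
)

```text
t: 3.5
eef_pos: [0.5089, 0.0217, 0.0422]
tcp_rot: [3.141, 0.432, -2.928]
contact_force: [0.2, -0.4, 0.4]
grip_width: 0.7
finger_force: 0.0
```

Run:
```python
from h import *
s=st()
plan(tip(RIM-.007*AX,RT),RT,s,'grasp')
a=bot.grab_frame('scene')[:,:,::-1].copy();b=bot.grab_frame('top')[:,:,::-1].copy()
tiles('pics/p3.png',[(a,(265,190,70,70)),(b,(290,235,70,70))],5,2.2)
```

```text
t 3.5 pos [0.5089 0.0217 0.0422] rot [ 3.1407  0.432  -2.9281] F [ 0.1782 -0.3809  0.4105] g 0.7001654414741953 0.0 q [-0.2744 -0.023   2.1963  0.3506  0.6111 -2.311 ]
grasp shift [-0.0129 -0.0026 -0.0076] turn [-0.0001 -0.0006 -0.0004]
```

View pics/p3.png

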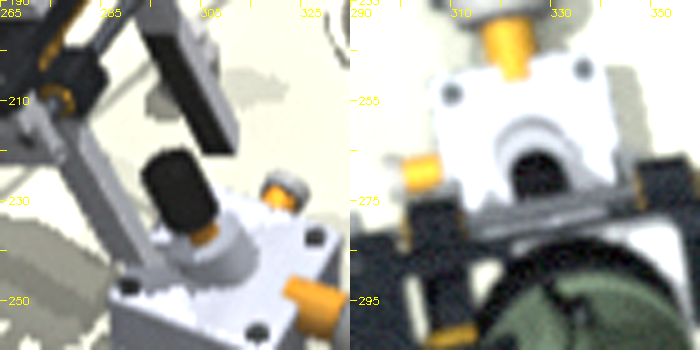

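Fingertips straddle the cap, with tips near scene (293,242) and (308,220), as intended. I'll close now.

jog_arm(
  rows=[
    [-0.012, -0.003, -0.007, 0, 0, 0],
    [-0.012, -0.003, -0.007, 0, 0, 0],
    [-0.012, -0.003, -0.007, 0, 0, 0],
    [-0.012, -0.003, -0.007, 0, 0, 0],
    [-0.012, -0.003, -0.007, 0, 0, 0],
    [-0.012, -0.003, -0.007, 0, 0, 0],
    [-0.012, -0.003, -0.007, 0, 0, 0],
    [-0.012, -0.003, -0.007, 0, 0, 0],
  ],
  fingers=0,
)

```text
t: 4.4
eef_pos: [0.511, 0.0212, 0.0454]
tcp_rot: [3.142, 0.433, -2.928]
contact_force: [-0.6, -1.2, 0.6]
grip_width: 0.266
finger_force: 30.0
```

jog_arm(
  rows=[
    [0, 0, -0.05, 0, 0, 0],
    [0, 0, -0.1, 0, 0, 0],
    [0, 0, -0.2, 0, 0, 0],
    [0, 0, -0.3, 0, 0, 0],
    [0, 0, -0.4, 0, 0, 0],
    [0, 0, -0.5, 0, 0, 0],
    [0, 0, -0.5, 0, 0, 0],
    [0, 0, -0.5, 0, 0, 0],
  ],
)

```text
t: 5.2
eef_pos: [0.4703, 0.0121, 0.1369]
tcp_rot: [-3.14, 0.435, -2.928]
contact_force: [-0.3, 0.3, -0.2]
grip_width: 0.268
finger_force: 30.0
```

Run:
```python
from h import *
s=st();DM=np.array([.4785,.2278,.04])
plan(tip(DM+[0,0,.045],RD),RD,s,'above dome')
```

```text
t 5.2 pos [0.4703 0.0121 0.1369] rot [-3.1403  0.4353 -2.9278] F [-0.3473  0.3168 -0.1665] g 0.268210492999695 29.999973954982124 q [-0.3377 -0.3087  2.1965  0.2854  0.8963 -2.2607]
above dome shift [-0.0795  1.0461  0.4651] turn [-0.0003  0.0693 -0.0005]
```

jog_arm(
  rows=[
    [0, 0.15, -0.1, 0, 0, 0],
    [0, 0.3, -0.1, 0, 0.01, 0],
    [-0.05, 0.45, -0.1, 0, 0.02, 0],
    [-0.08, 0.6, -0.1, 0, 0.035, 0],
    [-0.08, 0.75, 0, 0, 0.05, 0],
    [-0.08, 0.9, 0.1, 0, 0.069, 0],
    [-0.08, 1.0, 0.25, 0, 0.069, 0],
    [-0.08, 1.0, 0.35, 0, 0.069, 0],
  ],
)

```text
t: 6.0
eef_pos: [0.4694, 0.2197, 0.0754]
tcp_rot: [3.141, -0.005, -2.924]
contact_force: [-0.3, -0.1, -0.4]
grip_width: 0.265
finger_force: 30.0
```

Run:
```python
from h import *
s=st();DM=np.array([.479,.2288,.04])
plan(tip(DM+[0,0,.045],RD),RD,s,'above dome');plan(tip(DM+[0,0,.004],RD),RD,s,'place')
a=bot.grab_frame('scene')[:,:,::-1].copy();cv2.imwrite('pics/sceneB.png',a)
tiles('pics/p4.png',[(a,(300,110,90,110))],5,2.2)
```

```text
t 6.0 pos [0.4694 0.2197 0.0754] rot [ 3.1409 -0.005  -2.9242] F [-0.3174 -0.1115 -0.3653] g 0.2647956346495556 30.000198891211767 q [ 0.27    0.2025  1.776   0.001   1.1681 -1.5187]
above dome shift [-0.057   0.0341  0.0818] turn [ 0.0001 -0.0008  0.0002]
place shift [-0.058   0.0339  0.2868] turn [ 0.0001 -0.0008  0.0002]
```

View pics/p4.png

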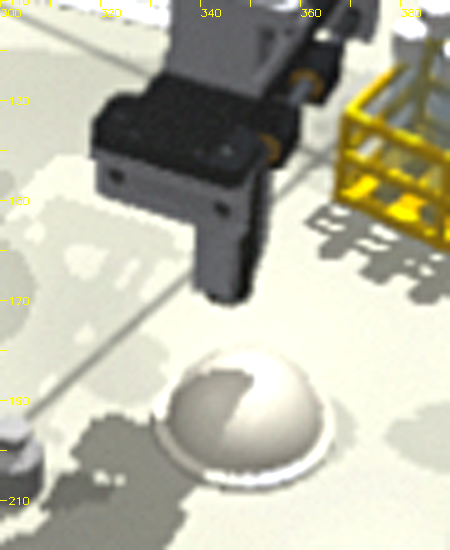

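The cap hangs straight under the finger at (345,169), above the dish. I'll descend to just short of contact.

jog_arm(
  rows=[
    [-0.03, 0.017, 0, 0, -0.0008, 0],
    [-0.057, 0.034, 0, 0, -0.0008, 0],
    [-0.057, 0.034, 0.06, 0, -0.0008, 0],
    [-0.057, 0.034, 0.12, 0, -0.0008, 0],
    [-0.057, 0.034, 0.18, 0, -0.0008, 0],
    [-0.057, 0.034, 0.22, 0, -0.0008, 0],
    [-0.057, 0.034, 0.25, 0, -0.0008, 0],
    [-0.057, 0.034, 0.25, 0, -0.0008, 0],
  ],
)

```text
t: 6.85
eef_pos: [0.4791, 0.2257, 0.0281]
tcp_rot: [-3.141, 0.003, -2.928]
contact_force: [-0.1, 0.8, -0.1]
grip_width: 0.265
finger_force: 30.0
```

jog_arm(
  rows=[
    [0, 0, 0.002, 0, 0, 0],
    [0, 0, 0.004, 0, 0, 0],
    [0, 0, 0.006, 0, 0, 0],
    [0, 0, 0.008, 0, 0, 0],
    [0, 0, 0.01, 0, 0, 0],
    [0, 0, 0.011, 0, 0, 0],
    [0, 0, 0.012, 0, 0, 0],
    [0, 0, 0.012, 0, 0, 0],
  ],
)

```text
t: 7.65
eef_pos: [0.4802, 0.2262, 0.0269]
tcp_rot: [3.142, 0.005, -2.928]
contact_force: [0.1, 0.1, 0.4]
grip_width: 0.269
finger_force: 30.0
```

Run:
```python
from h import *
s=st();DM=np.array([.479,.2288,.04])
plan(tip(DM+[0,0,.004],RD),RD,s,'place')
```

```text
t 7.65 pos [0.4802 0.2262 0.0269] rot [ 3.1416  0.005  -2.9279] F [0.1292 0.131  0.3894] g 0.26886043128627335 29.99992102457327 q [ 0.2773  0.289   1.785  -0.0003  1.0626 -1.5071]
place shift [0.0034 0.0141 0.0447] turn [ 0.      0.0008 -0.0004]
```

jog_arm(
  rows=[
    [0.003, 0.007, 0.004, 0, 0.0008, 0],
    [0.003, 0.014, 0.008, 0, 0.0008, 0],
    [0.003, 0.014, 0.013, 0, 0.0008, 0],
    [0.003, 0.014, 0.018, 0, 0.0008, 0],
    [0.003, 0.014, 0.022, 0, 0.0008, 0],
    [0.003, 0.014, 0.025, 0, 0.0008, 0],
    [0.003, 0.014, 0.025, 0, 0.0008, 0],
    [0.003, 0.014, 0.025, 0, 0.0008, 0],
  ],
)

```text
t: 8.45
eef_pos: [0.4791, 0.2288, 0.0219]
tcp_rot: [-3.142, -0.0, -2.928]
contact_force: [0.4, 0.2, -0.2]
grip_width: 0.268
finger_force: 30.0
```

jog_arm(
  rows=[
    [0, 0, 0.002, 0, 0, 0],
    [0, 0, 0.004, 0, 0, 0],
    [0, 0, 0.006, 0, 0, 0],
    [0, 0, 0.008, 0, 0, 0],
    [0, 0, 0.01, 0, 0, 0],
    [0, 0, 0.01, 0, 0, 0],
    [0, 0, 0.01, 0, 0, 0],
    [0, 0, 0.01, 0, 0, 0],
  ],
)

```text
t: 9.25
eef_pos: [0.4791, 0.2288, 0.0199]
tcp_rot: [-3.142, 0.0, -2.928]
contact_force: [-0.1, 0.4, -0.6]
grip_width: 0.265
finger_force: 30.0
```

Run:
```python
from h import *
s=st()
a=bot.grab_frame('scene')[:,:,::-1].copy();cv2.imwrite('pics/sceneC.png',a)
tiles('pics/p5.png',[(a,(320,130,60,85))],6,2.2)
```

```text
t 9.25 pos [0.4791 0.2288 0.0199] rot [-3.1416  0.     -2.9279] F [-0.0562  0.3862 -0.5997] g 0.26468237738420786 29.9999910047336 q [ 0.2825  0.3032  1.7839 -0.      1.0545 -1.5021]
```

View pics/p5.png

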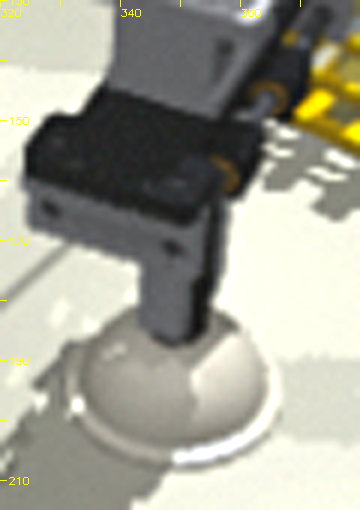

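The finger and cap sit over the dish top at (348,186), with no contact force yet. I'll go on down by feel.

jog_arm(
  rows=[
    [0, 0, 0.002, 0, 0, 0],
    [0, 0, 0.004, 0, 0, 0],
    [0, 0, 0.005, 0, 0, 0],
    [0, 0, 0.005, 0, 0, 0],
    [0, 0, 0.005, 0, 0, 0],
    [0, 0, 0.005, 0, 0, 0],
    [0, 0, 0.005, 0, 0, 0],
    [0, 0, 0.005, 0, 0, 0],
  ],
)

```text
t: 10.1
eef_pos: [0.4791, 0.2288, 0.019]
tcp_rot: [3.142, 0.0, -2.928]
contact_force: [-0.4, 0.2, 0.9]
grip_width: 0.264
finger_force: 30.0
```

jog_arm(
  rows=[
    [0, 0, 0.002, 0, 0, 0],
    [0, 0, 0.004, 0, 0, 0],
    [0, 0, 0.005, 0, 0, 0],
    [0, 0, 0.005, 0, 0, 0],
    [0, 0, 0.005, 0, 0, 0],
    [0, 0, 0.005, 0, 0, 0],
    [0, 0, 0.005, 0, 0, 0],
    [0, 0, 0.005, 0, 0, 0],
  ],
)

```text
t: 10.9
eef_pos: [0.4793, 0.2288, 0.0188]
tcp_rot: [-3.141, 0.0, -2.928]
contact_force: [-1.9, -2.0, 6.1]
grip_width: 0.265
finger_force: 30.0
```

jog_arm(
  rows=[
    [-0.0, -0.002, -0.003, 0, 0, 0],
    [0, -0.002, -0.003, 0, 0, 0],
    [0, -0.002, -0.003, 0, 0, 0],
    [0, -0.002, -0.003, 0, 0, 0],
    [0, -0.002, -0.003, 0, 0, 0],
    [0, -0.002, -0.003, 0, 0, 0],
    [0, -0.002, -0.003, 0, 0, 0],
    [0, -0.002, -0.003, 0, 0, 0],
  ],
)

```text
t: 11.7
eef_pos: [0.4793, 0.2287, 0.0188]
tcp_rot: [3.141, 0.0, -2.928]
contact_force: [-1.9, 0.7, 6.0]
grip_width: 0.264
finger_force: 30.0
```

jog_arm(
  rows=[
    [0.003, 0, -0.004, 0, 0, 0],
    [0.003, 0, -0.004, 0, 0, 0],
    [0.003, 0, -0.004, 0, 0, 0],
    [0.003, 0, -0.004, 0, 0, 0],
    [0.003, 0, -0.004, 0, 0, 0],
    [0.003, 0, -0.004, 0, 0, 0],
    [0.003, 0, -0.004, 0, 0, 0],
    [0.003, 0, -0.004, 0, 0, 0],
  ],
)

```text
t: 12.5
eef_pos: [0.4785, 0.2282, 0.0192]
tcp_rot: [-3.141, -0.0, -2.928]
contact_force: [0.4, -1.1, 0.9]
grip_width: 0.266
finger_force: 30.0
```

Light contact now; release.

jog_arm(
  rows=[
    [0, 0, 0, 0, 0, 0],
    [0, 0, 0, 0, 0, 0],
    [0, 0, 0, 0, 0, 0],
    [0, 0, 0, 0, 0, 0],
    [0, 0, 0, 0, 0, 0],
    [0, 0, 0, 0, 0, 0],
    [0, 0, 0, 0, 0, 0],
    [0, 0, 0, 0, 0, 0],
  ],
  fingers=0.55,
)

```text
t: 13.3
eef_pos: [0.4786, 0.2283, 0.0194]
tcp_rot: [-3.142, 0.0, -2.928]
contact_force: [0.1, 0.5, 0.0]
grip_width: 0.551
finger_force: 0.0
```

jog_arm(
  rows=[
    [0, 0, -0.02, 0, 0, 0],
    [0, 0, -0.06, 0, 0, 0],
    [0, 0, -0.12, 0, 0, 0],
    [0, 0, -0.2, 0, 0, 0],
    [0, 0, -0.35, 0, 0, 0],
    [0, 0, -0.5, 0, 0, 0],
    [0, 0, -0.5, 0, 0, 0],
    [0, 0, -0.5, 0, 0, 0],
  ],
)

```text
t: 14.1
eef_pos: [0.4794, 0.2285, 0.1208]
tcp_rot: [3.141, 0.003, -2.928]
contact_force: [0.0, 0.5, 0.8]
grip_width: 0.548
finger_force: 0.0
```

Run:
```python
from h import *
s=st()
a=bot.grab_frame('scene')[:,:,::-1].copy();b=bot.grab_frame('top')[:,:,::-1].copy()
cv2.imwrite('pics/sceneD.png',a);cv2.imwrite('pics/topD.png',b)
DM=np.array([.479,.2288,.039]);
for n,im in(('scene',a),('top',b)):
    print(n,'pred ctr',proj(n,DM+[0,0,.015]),'mouth',proj(n,DM),'end',proj(n,DM+[0,0,.03]))
    u,v=proj(n,DM+[0,0,.015])[0].astype(int);sub=im[v-22:v+22,u-22:u+22].max(2)
    k,l,stt,ce=cv2.connectedComponentsWithStats((sub<45).astype(np.uint8))
    for i in range(1,k):
        if stt[i,4]>25: print(stt[i]+[u-22,v-22,0,0,0],ce[i]+[u-22,v-22])
CP=np.array([.5555,-.263,0])
plan(tip(CP+[0,0,.17],RD),RD,s,'above coupler')
```

```text
t 14.1 pos [0.4794 0.2285 0.1208] rot [ 3.1414  0.0029 -2.9278] F [0.0005 0.4588 0.7602] g 0.5484915284446639 0.0 q [ 0.2818  0.1676  1.7132 -0.      1.2579 -1.5027]
scene pred ctr [[348.8871 179.7785]] mouth [[348.5303 184.2175]] end [[349.2502 175.252 ]]
[344 173  10  15 134] [348.5 180. ]
top pred ctr [[230.2767 278.3073]] mouth [[231.6579 279.1041]] end [[228.855  277.4873]]
[208 256  14  44 503] [213.2903 278.67  ]
[223 256  29  28 564] [237.5337 267.2801]
above coupler shift [ 0.1493 -2.4824 -0.117 ] turn [ 0.      0.0005 -0.0004]
```

Cap blob in the scene view is at (348.5,180) against (348.9,179.8) predicted, so it is standing upright on the dish top. Next is the coupler.

jog_arm(
  rows=[
    [0, -0.1, -0.1, 0, 0, 0],
    [0.03, -0.25, -0.15, 0, 0, 0],
    [0.05, -0.4, -0.15, 0, 0, 0],
    [0.06, -0.55, -0.15, 0, 0, 0],
    [0.08, -0.7, -0.15, 0, 0, 0],
    [0.1, -0.85, -0.15, 0, 0, 0],
    [0.1, -1, -0.15, 0, 0, 0],
    [0.1, -1, -0.15, 0, 0, 0],
  ],
  fingers=0.7,
)

```text
t: 15.0
eef_pos: [0.5008, 0.0257, 0.1477]
tcp_rot: [-3.141, -0.003, -2.932]
contact_force: [-0.6, 0.8, 0.8]
grip_width: 0.698
finger_force: 0.0
```

jog_arm(
  rows=[
    [0, -0.15, 0, 0, 0, 0],
    [0, -0.3, 0, 0, 0, 0],
    [0, -0.45, 0, 0, 0, 0],
    [0, -0.6, 0, 0, 0, 0],
    [0, -0.75, 0, 0, 0, 0],
    [0, -0.9, 0, 0, 0, 0],
    [0, -1, 0, 0, 0, 0],
    [0, -1, 0, 0, 0, 0],
  ],
)

```text
t: 15.8
eef_pos: [0.5437, -0.1681, 0.1482]
tcp_rot: [3.141, -0.001, -2.93]
contact_force: [-0.6, 0.8, 0.5]
grip_width: 0.702
finger_force: 0.0
```

Run:
```python
from h import *
s=st()
CP=np.array([.5555,-.263,0])
plan(tip(CP+[0,0,.12],RD),RD,s,'above coupler')
```

```text
t 15.8 pos [ 0.5437 -0.1681  0.1482] rot [ 3.1406 -0.0013 -2.9302] F [-0.5722  0.8246  0.4781] g 0.7016203649549849 0.0 q [-0.4518  0.2218  1.5882 -0.0001  1.3332 -2.234 ]
above coupler shift [ 0.0416 -0.4766  0.2707] turn [ 0.0002 -0.0002 -0.0008]
```

jog_arm(
  rows=[
    [0.02, -0.15, 0.0, 0, 0, 0],
    [0.04, -0.3, 0, 0, 0, 0],
    [0.042, -0.42, 0.05, 0, 0, -0.001],
    [0.042, -0.476, 0.1, 0, 0, -0.001],
    [0.042, -0.476, 0.2, 0, 0, -0.001],
    [0.042, -0.476, 0.27, 0, 0, -0.001],
    [0.042, -0.476, 0.27, 0, 0, -0.001],
    [0.042, -0.476, 0.27, 0, 0, -0.001],
  ],
)

```text
t: 16.6
eef_pos: [0.5556, -0.2603, 0.0948]
tcp_rot: [3.14, -0.001, -2.92]
contact_force: [0.2, 0.4, 0.5]
grip_width: 0.696
finger_force: 0.0
```

Run:
```python
from h import *
s=st()
CP=np.array([.5555,-.263,0])
plan(tip(CP+[0,0,.034],RD),RD,s,'coupler')
```

```text
t 16.6 pos [ 0.5556 -0.2603  0.0948] rot [ 3.1402 -0.001  -2.9205] F [0.228  0.4313 0.5335] g 0.6962608535820554 0.0 q [-0.5793  0.3647  1.5215  0.0003  1.257  -2.3713]
coupler shift [ 0.0029 -0.0136  0.434 ] turn [ 0.0002 -0.0002  0.0007]
```

jog_arm(
  rows=[
    [0.003, -0.01, 0.05, 0, 0, 0],
    [0.003, -0.01, 0.15, 0, 0, 0],
    [0.003, -0.01, 0.25, 0, 0, 0],
    [0.003, -0.01, 0.35, 0, 0, 0],
    [0.003, -0.01, 0.43, 0, 0, 0],
    [0.003, -0.01, 0.43, 0, 0, 0],
    [0.003, -0.01, 0.43, 0, 0, 0],
    [0.003, -0.01, 0.43, 0, 0, 0],
  ],
)

```text
t: 17.4
eef_pos: [0.5568, -0.2645, 0.0107]
tcp_rot: [-3.14, 0.002, -2.922]
contact_force: [0.0, -0.4, -0.5]
grip_width: 0.699
finger_force: 0.0
```

jog_arm(
  rows=[
    [0, 0, 0, 0, 0, 0],
    [0, 0, 0, 0, 0, 0],
    [0, 0, 0, 0, 0, 0],
    [0, 0, 0, 0, 0, 0],
    [0, 0, 0, 0, 0, 0],
    [0, 0, 0, 0, 0, 0],
    [0, 0, 0, 0, 0, 0],
    [0, 0, 0, 0, 0, 0],
  ],
  fingers=0,
)

```text
t: 18.2
eef_pos: [0.5557, -0.2635, 0.0095]
tcp_rot: [3.141, -0.0, -2.922]
contact_force: [-0.5, 1.1, 3.0]
grip_width: 0.312
finger_force: 30.0
```

Run:
```python
from h import *
s=st()
```

```text
t 18.2 pos [ 0.5557 -0.2635  0.0095] rot [ 3.1411 -0.0001 -2.9216] F [-0.4794  1.0934  2.9997] g 0.3115674033712012 29.99107450246811 q [-0.5836  0.4705  1.5705  0.0003  1.101  -2.3745]
```

Coupler gripped (29 mm), and standing on the bench it puts the mouth 9.5 mm beyond the reported TCP. Lifting.

jog_arm(
  rows=[
    [0, 0, -0.03, 0, 0, 0],
    [0, 0, -0.1, 0, 0, 0],
    [0, 0, -0.25, 0, 0, 0],
    [0, 0, -0.4, 0, 0, 0],
    [0, 0.1, -0.6, 0, 0, 0],
    [0, 0.25, -0.75, 0, -0.01, 0],
    [0, 0.4, -0.8, 0, -0.02, 0],
    [0, 0.4, -0.8, 0, -0.02, 0],
  ],
)

```text
t: 19.0
eef_pos: [0.5363, -0.1829, 0.1715]
tcp_rot: [3.141, 0.127, -2.92]
contact_force: [0.1, -0.1, -3.6]
grip_width: 0.314
finger_force: 30.0
```

```bash
echo '
M=.0095
def cp(sm,dx=0,dy=0): return RIM+(sm+M)*AX+dx*RT.apply([1,0,0])+dy*YV' >> h.py
python3 - <<'E'
from h import *
s=st()
plan(cp(.05),RT,s,'pre')
E
```

```text
t 19.0 pos [ 0.5363 -0.1829  0.1715] rot [ 3.1415  0.1271 -2.9198] F [ 0.1068 -0.0782 -3.5737] g 0.31370584672009616 29.986205399036407 q [-0.5392  0.1144  1.6696  0.0919  1.2666 -2.3554]
pre shift [0.1219 1.0265 0.201 ] turn [ 0.0003 -0.0492  0.0008]
```

jog_arm(
  rows=[
    [-0.02, 0.15, 0, 0, 0, 0],
    [-0.05, 0.3, 0, 0, -0.01, 0],
    [-0.05, 0.45, 0, 0, -0.02, 0],
    [0, 0.6, 0, 0, -0.03, 0],
    [0.05, 0.75, 0.05, 0, -0.04, 0],
    [0.1, 0.9, 0.1, 0, -0.049, 0.001],
    [0.122, 1, 0.2, 0, -0.049, 0.001],
    [0.122, 1, 0.2, 0, -0.049, 0.001],
  ],
)

```text
t: 19.8
eef_pos: [0.4707, 0.008, 0.1222]
tcp_rot: [3.135, 0.425, -2.927]
contact_force: [-0.4, -0.0, -4.4]
grip_width: 0.316
finger_force: 30.0
```

Run:
```python
from h import *
s=st()
plan(cp(.03),RT,s,'pre')
```

```text
t 19.8 pos [0.4707 0.008  0.1222] rot [ 3.1351  0.425  -2.927 ] F [-0.4441 -0.0329 -4.3759] g 0.3158073227999067 29.986537992954254 q [-0.3519 -0.2738  2.2018  0.2999  0.8747 -2.2924]
pre shift [-0.0276  0.0228  0.0771] turn [ 0.0009 -0.0018 -0.0003]
```

jog_arm(
  rows=[
    [-0.014, 0.011, 0.02, 0, -0.001, 0],
    [-0.027, 0.022, 0.04, 0, -0.0015, 0],
    [-0.027, 0.022, 0.06, 0.0005, -0.0015, 0],
    [-0.027, 0.022, 0.076, 0.0005, -0.0015, 0],
    [-0.027, 0.022, 0.076, 0.0005, -0.0015, 0],
    [-0.027, 0.022, 0.076, 0.0005, -0.0015, 0],
    [-0.027, 0.022, 0.076, 0.0005, -0.0015, 0],
    [-0.027, 0.022, 0.076, 0.0005, -0.0015, 0],
  ],
)

```text
t: 20.6
eef_pos: [0.4861, 0.0119, 0.1153]
tcp_rot: [-3.14, 0.443, -2.928]
contact_force: [0.3, -0.7, -3.6]
grip_width: 0.314
finger_force: 30.0
```

Run:
```python
from h import *
s=st()
plan(cp(.03),RT,s,'pre')
fr={n:np.mean([bot.grab_frame(n)[:,:,::-1].astype(float) for _ in range(2)],0) for n in('scene','top')}
for n,im in fr.items(): cv2.imwrite(f'pics/{n}E.png',im)
for n,im in fr.items():
    hsv=cv2.cvtColor(im.astype(np.uint8),cv2.COLOR_BGR2HSV)
    u,v=proj(n,RIM-.01*AX)[0].astype(int)
    m=np.zeros((480,640),np.uint8);m[v-22:v+22,u-22:u+22]=1
    m&=((hsv[...,1]>110)&(hsv[...,0]>5)&(hsv[...,0]<30)&(hsv[...,2]>50)).astype(np.uint8)
    k,l,stt,ce=cv2.connectedComponentsWithStats(m);print(n,[(list(stt[i]),ce[i]) for i in range(1,k) if stt[i,4]>5])
    print('pred',[(d,proj(n,RIM+d*AX)[0]) for d in(-.024,-.012,0,.01,.03,.05)])
# per-row profile in scene over nipple/coupler
im=fr['scene']
for v in range(205,244,3):
    print(v,' '.join('%d/%d'%(p.max(),100*(p.max()-p.min())/max(p.max(),1)) for p in im[v,284:318:2]))
```

```text
t 20.6 pos [0.4861 0.0119 0.1153] rot [-3.1401  0.4432 -2.9285] F [ 0.2836 -0.6573 -3.6337] g 0.3139514020973138 29.986531734466553 q [-0.3259 -0.2339  2.195   0.305   0.8164 -2.2783]
pre shift [0.0308 0.021  0.0123] turn [-0.0005  0.0012 -0.0005]
scene [([np.int32(317), np.int32(227), np.int32(7), np.int32(5), np.int32(23)], array([320.3478, 229.1304])), ([np.int32(300), np.int32(228), np.int32(8), np.int32(11), np.int32(49)], array([303.7347, 233.2041])), ([np.int32(322), np.int32(246), np.int32(2), np.int32(4), np.int32(6)], array([322.6667, 247.5   ]))]
pred [(-0.024, array([304.5501, 236.8032])), (-0.012, array([302.4043, 232.8408])), (0, array([300.2291, 228.8237])), (0.01, array([298.3936, 225.4337])), (0.03, array([294.6591, 218.5356])), (0.05, array([290.8381, 211.4769]))]
top [([np.int32(320), np.int32(248), np.int32(5), np.int32(3), np.int32(12)], array([322.1667, 248.8333])), ([np.int32(304), np.int32(266), np.int32(4), np.int32(7), np.int32(26)], array([305.5   , 269.2308])), ([np.int32(332), np.int32(287), np.int32(6), np.int32(3), np.int32(13)], array([334.4615, 288.23
[... 946 characters left out ...]
117/8 116/8 105/6 62/0 61/8 53/4 117/1 112/7 115/7 116/7 116/7 117/7
229 123/7 119/7 94/6 81/7 104/7 118/7 117/7 116/7 50/31 87/54 75/60 128/10 124/9 121/8 119/5 109/3 104/6
232 117/7 122/7 122/7 122/7 109/8 82/7 83/7 123/9 64/28 62/68 75/72 92/36 118/8 116/7 118/8 124/7 126/8
235 114/7 123/7 122/7 122/8 123/7 110/7 111/8 112/8 111/8 53/54 61/66 74/72 78/35 94/9 91/8 117/7 124/8
238 119/8 123/7 117/7 124/8 110/7 120/8 123/8 110/7 64/8 58/5 52/58 75/29 117/10 110/7 77/6 77/7 110/8
241 123/8 123/7 123/8 110/7 123/8 125/8 103/8 60/6 75/6 116/9 113/9 99/8 71/6 65/8 73/7 76/7 90/8[ WARN:0@4.438] global loadsave.cpp:1063 imwrite_ Unsupported depth image for selected encoder is fallbacked to CV_8U.
```

Run:
```python
from h import *
im=cv2.imread('pics/sceneE.png').astype(int)
for v in range(222,242):
    print(v,' '.join('%3d/%2d'%(p.max(),100*(p.max()-p.min())/max(p.max(),1)) for p in im[v,295:313]))
for d in(-.024,-.016,0,.01):
  r=.007 if d<-.01 else .0045 if d==0 else .003
  t=np.linspace(0,6.28,40);X=RV.apply([0,1,0]);Y=np.cross(AX,X)
  q=proj('scene',RIM+d*AX+r*(np.cos(t)[:,None]*X+np.sin(t)[:,None]*Y));print(d,q.min(0),q.max(0))
```

```text
222  48/ 4  60/ 3  70/ 5 100/ 7 108/ 7 116/ 8 117/ 7 116/ 7 114/ 7 116/ 8 114/ 7 114/ 7 116/ 8 114/ 7 116/ 8 115/ 8 115/ 7 115/ 7
223  88/ 6  94/ 7 101/ 7 118/ 8 118/ 8 116/ 6 118/ 8 116/ 7 116/ 8 116/ 8 116/ 8 115/ 7 114/ 7 116/ 8 114/ 7 116/ 8 116/ 8 114/ 7
224 118/ 8 118/ 8 118/ 8 116/ 7 106/ 7 108/ 7 117/ 7 116/ 6 112/ 8 116/ 7 117/ 8 117/ 7 116/ 8 114/ 7 115/ 7 115/ 7 115/ 7 116/ 7
225 118/ 7 117/ 7 117/ 7 108/ 7  83/ 3  88/ 2  98/ 5  94/ 2  81/ 3  94/ 7 109/ 8 118/ 8 115/ 7 116/ 8 116/ 8 116/ 7 116/ 6 116/ 8
226 116/ 7 116/ 7 116/ 6 106/ 7  60/ 0  62/ 0  67/ 1  62/ 9  45/11  54/ 5  80/ 2 117/ 1 112/ 1 112/ 7 115/ 7 116/ 8 115/ 7 116/ 7
227 117/ 7 116/ 6 118/ 8 111/ 7  60/ 5  44/ 2  56/ 1  53/ 9  44/ 9  40/12  58/12 120/10 120/ 6 115/ 2 112/ 0 108/ 3 111/ 7 116/ 8
228 117/ 7 116/ 6 120/ 8 116/ 6  85/ 4  42/ 0  52/ 3  71/32  74/55  44/25  57/12 122/10 127/ 8 126/ 9 122/ 9 111/ 6 112/ 2 113/ 2
229 118/ 7 117/ 7 119/ 8 116/ 6  88/ 3  50/32  66/39  87/54  92/72  76/60  80/13 128/10 128/ 9 124/ 9 123/ 8 121/ 8 122/ 8 119/ 5
230 116/ 7 119/ 8 116/ 6 110/ 1 100/ 4  56/50  71/64  86/72 
[... 980 characters left out ...]
238 124/ 8 123/ 8 119/ 8 110/ 7  88/ 9  64/ 9  64/ 9  58/ 3  50/42  52/57  60/48  76/30  93/ 3 117/10 117/ 9 110/ 7  94/ 8  77/ 6
239 125/ 8 125/ 8 122/ 8  88/ 7  66/ 6  64/ 7  65/ 7  67/ 7  58/ 5  62/ 6  86/ 2  99/ 3 117/ 9 117/ 9 107/ 7  94/ 8  78/ 7  74/ 6
240 124/ 8 126/ 8 120/ 8  64/ 7  60/ 6  66/ 7  72/ 6  96/10  96/ 9 100/10 116/ 9 117/ 8 115/ 7 100/ 8  82/ 7  70/ 7  72/ 8  74/ 6
241 122/ 9 103/ 8  98/ 8  60/ 6  61/ 8  75/ 6  98/ 8 116/ 8 117/ 9 114/ 9 102/ 9  99/ 8  87/ 8  72/ 8  64/ 7  66/ 9  70/ 5  74/ 8
-0.024 [301.6239 234.6086] [307.4808 239.0169]
-0.016 [300.1854 231.9733] [306.0643 236.3805]
0 [298.3251 227.4117] [302.1326 230.2426]
0.01 [297.1177 224.4919] [299.6679 226.3779]
```

Run:
```python
from h import *
im=cv2.imread('pics/sceneE.png').astype(int).max(2)
s=st();R0=R.from_euler('xyz',s['tcp_rot']);P=s['eef_pos']
t=np.linspace(0,2*np.pi,200);c=np.c_[np.cos(t),np.sin(t),0*t]*.015
def sil(off):
    A=np.vstack([proj('scene',P+off+R0.apply(c+[0,0,.0095-h])) for h in(0,.01,.02)]).astype(np.float32)
    return cv2.convexHull(A)[:,0]
def edges(H,v):
    xs=[]
    for a,b in zip(H,np.roll(H,-1,0)):
        if (a[1]-v)*(b[1]-v)<0: xs.append(a[0]+(v-a[1])/(b[1]-a[1])*(b[0]-a[0]))
    return min(xs),max(xs)
H=sil(0);print('pred bottom',H[:,1].max(),H[H[:,1].argmax()])
for v in range(212,225):
    r=im[v].astype(float);e=[]
    d=np.where(r[280:310]<88)[0]+280
    print(v,(d.min(),d.max()) if len(d) else None, edges(H,v) if v<H[:,1].max() else None, r[284:304].astype(int))
```

```text
t 20.8 pos [0.486  0.012  0.1152] rot [-3.1403  0.4432 -2.9285] F [-0.1783  0.7459 -3.7953] g 0.31186361886809794 29.986472725868225 q [-0.3258 -0.2339  2.1952  0.3051  0.8164 -2.2783]
pred bottom 223.77126 [292.3601 223.7713]
212 (np.int64(282), np.int64(303)) (np.float32(286.0515), np.float32(299.91074)) [43 31 38 42 45 51 46 46 44 41 34 36 48 63 65 62 60 64 66 70]
213 (np.int64(282), np.int64(301)) (np.float32(285.49472), np.float32(300.44235)) [80 32 28 34 36 38 38 35 30 32 40 48 52 61 63 61 62 77 96 98]
214 (np.int64(281), np.int64(301)) (np.float32(285.21487), np.float32(300.97394)) [109  62  27  25  28  27  30  30  34  41  52  52  58  60  62  62  62  83
 116 116]
215 (np.int64(280), np.int64(301)) (np.float32(285.29504), np.float32(301.50552)) [118  99  52  26  28  33  34  42  44  46  52  54  56  58  60  61  62  73
 102 116]
216 (np.int64(280), np.int64(301)) (np.float32(285.8081), np.float32(301.99966)) [118 118  93  38  35  39  40  44  47  46  50  52  54  58  60  60  62  70
  88 114]
217 (np.int64(287), np.int64(301)) (np.float32(286.3662), np.float32(302.08755)) [116 118 11
[... 480 characters left out ...]
) [116 116 116 117  92  46  36  39  41  43  44  45  48  50  62  66  73  98
 116 116]
221 (np.int64(289), np.int64(299)) (np.float32(288.5988), np.float32(299.42648)) [118 116 117 118 113  74  38  38  41  42  42  45  52  50  70  81 100 116
 116 116]
222 (np.int64(290), np.int64(297)) (np.float32(289.15695), np.float32(298.01746)) [118 117 117 118 118 102  56  40  42  43  42  48  60  70 100 108 116 117
 116 114]
223 (np.int64(280), np.int64(294)) (np.float32(289.8604), np.float32(296.02896)) [118 119 118 117 118 116  94  71  72  72  67  88  94 101 118 118 116 118
 116 116]
224 (np.int64(281), np.int64(282)) None [106 114 118 118 118 119 116 106 108 106 101 118 118 118 116 106 108 117
 116 112]
```

```bash
echo 'RIM=RIM+np.array([.0014,.0003,0])' >> h.py
python3 - <<'E'
from h import *
s=st()
plan(cp(.018),RT,s,'pre')
E
```

```text
t 20.8 pos [0.486  0.012  0.1152] rot [-3.1403  0.4432 -2.9285] F [-0.1783  0.7459 -3.7953] g 0.31186361886809794 29.986472725868225 q [-0.3258 -0.2339  2.1952  0.3051  0.8164 -2.2783]
pre shift [0.0245 0.0206 0.0752] turn [-0.0004  0.0011 -0.0005]
```

jog_arm(
  rows=[
    [0.01, 0.01, 0.01, 0, 0.001, 0],
    [0.02, 0.02, 0.03, 0, 0.001, 0],
    [0.025, 0.02, 0.05, 0, 0.001, 0],
    [0.025, 0.02, 0.065, 0, 0.001, 0],
    [0.025, 0.02, 0.075, 0, 0.001, 0],
    [0.025, 0.02, 0.075, 0, 0.001, 0],
    [0.025, 0.02, 0.075, 0, 0.001, 0],
    [0.025, 0.02, 0.075, 0, 0.001, 0],
  ],
)

```text
t: 21.6
eef_pos: [0.4872, 0.0162, 0.0995]
tcp_rot: [-3.14, 0.437, -2.928]
contact_force: [-0.5, -0.3, -2.9]
grip_width: 0.316
finger_force: 30.0
```

Run:
```python
from h import *
s=st()
plan(cp(-.005),RT,s,'enter')
```

```text
t 21.6 pos [0.4872 0.0162 0.0995] rot [-3.1402  0.437  -2.9285] F [-0.452  -0.346  -2.8659] g 0.3160950278751844 29.986363649368286 q [-0.3088 -0.1995  2.2037  0.3044  0.7755 -2.2717]
enter shift [0.0001 0.0012 0.1151] turn [-0.0004  0.0002 -0.0005]
```

jog_arm(
  rows=[
    [0, 0.001, 0.02, 0, 0, 0],
    [0, 0.001, 0.04, 0, 0, 0],
    [0, 0.001, 0.06, 0, 0, 0],
    [0, 0.001, 0.08, 0, 0, 0],
    [0, 0.001, 0.1, 0, 0, 0],
    [0, 0.001, 0.115, 0, 0, 0],
    [0, 0.001, 0.115, 0, 0, 0],
    [0, 0.001, 0.115, 0, 0, 0],
  ],
)

```text
t: 22.4
eef_pos: [0.4964, 0.0186, 0.0784]
tcp_rot: [-3.141, 0.436, -2.928]
contact_force: [-0.1, -0.3, -3.8]
grip_width: 0.312
finger_force: 30.0
```

jog_arm(
  rows=[
    [0, 0, 0.005, 0, 0, 0],
    [0, 0, 0.01, 0, 0, 0],
    [0, 0, 0.015, 0, 0, 0],
    [0, 0, 0.02, 0, 0, 0],
    [0, 0, 0.025, 0, 0, 0],
    [0, 0, 0.025, 0, 0, 0],
    [0, 0, 0.025, 0, 0, 0],
    [0, 0, 0.025, 0, 0, 0],
  ],
)

```text
t: 23.2
eef_pos: [0.4986, 0.019, 0.074]
tcp_rot: [-3.14, 0.437, -2.928]
contact_force: [-0.5, -0.2, -4.0]
grip_width: 0.315
finger_force: 30.0
```

Run:
```python
from h import *
s=st();R0=R.from_euler('xyz',s['tcp_rot']);print('Ftool',R0.inv().apply(s['contact_force']-[0,0,-3.2]),'s',(s['eef_pos']-RIM)@AX-M, s['moment'])
plan(cp(-.012),RT,s,'enter')
```

```text
t 23.2 pos [0.4986 0.019  0.074 ] rot [-3.1403  0.4367 -2.9284] F [-0.4645 -0.1947 -4.0333] g 0.31530518829685383 29.98650223016739 q [-0.2907 -0.1195  2.2014  0.322   0.6968 -2.2844]
Ftool [ 0.8011 -0.0913  0.5458] s -0.010045924705205805 [-0.1261  0.4671 -0.0306]
enter shift [-0.0008 -0.0002  0.0098] turn [-0.0004  0.0001 -0.0005]
```

jog_arm(
  rows=[
    [0, 0, 0.003, 0, 0, 0],
    [0, 0, 0.006, 0, 0, 0],
    [0, 0, 0.009, 0, 0, 0],
    [0, 0, 0.012, 0, 0, 0],
    [0, 0, 0.015, 0, 0, 0],
    [0, 0, 0.015, 0, 0, 0],
    [0, 0, 0.015, 0, 0, 0],
    [0, 0, 0.015, 0, 0, 0],
  ],
)

```text
t: 24.0
eef_pos: [0.4998, 0.0192, 0.0715]
tcp_rot: [-3.14, 0.437, -2.928]
contact_force: [-4.8, -1.1, 4.0]
grip_width: 0.315
finger_force: 30.0
```

```bash
cat >> h.py <<'E'
def rep():
    s=bot.state();R0=R.from_euler('xyz',s['tcp_rot']);d=s['eef_pos']-RIM
    print('t',s['t'],'Ftool',R0.inv().apply(s['contact_force']-[0,0,-3.6]),'s',d@AX-M,'lat',RT.inv().apply(d)[:2],'M',s['moment'],s['tcp_rot'],s['grip_width'])
E
python3 -c "
from h import *
rep()"
```

```text
t 24.0 Ftool [ 1.2834 -0.0859 -8.9486] s -0.012904027249708145 lat [0. 0.] M [-0.0662  0.7431  0.072 ] [-3.1403  0.4369 -2.9283] 0.3154256520779117
```

jog_arm(
  rows=[
    [0, 0, 0.003, 0, 0, 0],
    [0, 0, 0.006, 0, 0, 0],
    [0, 0, 0.009, 0, 0, 0],
    [0, 0, 0.012, 0, 0, 0],
    [0, 0, 0.015, 0, 0, 0],
    [0, 0, 0.015, 0, 0, 0],
    [0, 0, 0.015, 0, 0, 0],
    [0, 0, 0.015, 0, 0, 0],
  ],
)

```text
t: 24.8
eef_pos: [0.5011, 0.0195, 0.0687]
tcp_rot: [-3.14, 0.437, -2.928]
contact_force: [-5.5, -1.0, 3.6]
grip_width: 0.314
finger_force: 30.0
```

```bash
python3 -c "
from h import *
rep()"
```

```text
t 24.8 Ftool [ 1.9969  0.1866 -8.8996] s -0.01596102660126772 lat [0.0001 0.    ] M [-0.0619  0.8358  0.0937] [-3.1403  0.4368 -2.9283] 0.31351555343554843
```

Pin spring felt (about 9 N past its peak), with little side force. Pressing on.

jog_arm(
  rows=[
    [0, 0, 0.002, 0, 0, 0],
    [0, 0, 0.004, 0, 0, 0],
    [0, 0, 0.006, 0, 0, 0],
    [0, 0, 0.008, 0, 0, 0],
    [0, 0, 0.01, 0, 0, 0],
    [0, 0, 0.01, 0, 0, 0],
    [0, 0, 0.01, 0, 0, 0],
    [0, 0, 0.01, 0, 0, 0],
  ],
)

```text
t: 25.6
eef_pos: [0.5019, 0.0197, 0.0668]
tcp_rot: [-3.14, 0.437, -2.928]
contact_force: [-2.9, 0.1, 1.3]
grip_width: 0.313
finger_force: 30.0
```

```bash
python3 -c "
from h import *
rep()"
```

```text
t 25.6 Ftool [ 0.4904  0.6985 -5.6153] s -0.01807774449517721 lat [0.0001 0.    ] M [0.002  0.6164 0.0229] [-3.1403  0.4368 -2.9284] 0.31334077528753407
```

jog_arm(
  rows=[
    [0, 0, 0.002, 0, 0, 0],
    [0, 0, 0.004, 0, 0, 0],
    [0, 0, 0.006, 0, 0, 0],
    [0, 0, 0.008, 0, 0, 0],
    [0, 0, 0.01, 0, 0, 0],
    [0, 0, 0.01, 0, 0, 0],
    [0, 0, 0.01, 0, 0, 0],
    [0, 0, 0.01, 0, 0, 0],
  ],
)

```text
t: 26.4
eef_pos: [0.5027, 0.0198, 0.0651]
tcp_rot: [-3.14, 0.437, -2.928]
contact_force: [-4.4, -0.4, 3.5]
grip_width: 0.313
finger_force: 30.0
```

```bash
python3 -c "
from h import *
rep()"
```

```text
t 26.4 Ftool [ 0.9669  0.4969 -8.3218] s -0.019953913501886467 lat [0.0001 0.    ] M [0.0306 0.6529 0.0657] [-3.1402  0.4368 -2.9283] 0.3131835677280348
```

jog_arm(
  rows=[
    [0, 0, 0.001, 0, 0, 0],
    [0, 0, 0.002, 0, 0, 0],
    [0, 0, 0.003, 0, 0, 0],
    [0, 0, 0.004, 0, 0, 0],
    [0, 0, 0.004, 0, 0, 0],
    [0, 0, 0.004, 0, 0, 0],
    [0, 0, 0.004, 0, 0, 0],
    [0, 0, 0.004, 0, 0, 0],
  ],
)

```text
t: 27.2
eef_pos: [0.503, 0.0199, 0.0649]
tcp_rot: [-3.14, 0.437, -2.928]
contact_force: [-9.8, -1.7, 10.2]
grip_width: 0.315
finger_force: 30.0
```

```bash
python3 -c "
from h import *
rep()"
```

```text
t 27.2 Ftool [  3.1911   0.4071 -16.7389] s -0.02025768212711644 lat [-0.0001 -0.    ] M [-0.0005  1.1322  0.0749] [-3.14    0.4367 -2.9276] 0.3150065823584773
```

Run:
```python
from h import *
a=bot.grab_frame('scene')[:,:,::-1]
u,v=348,180;sub=a[v-12:v+10,u-14:u+14].max(2)
k,l,stt,ce=cv2.connectedComponentsWithStats((sub<45).astype(np.uint8));i=1+stt[1:,4].argmax();print(stt[i],ce[i]+[u-14,v-12])
b=cv2.imread('pics/scene0.png').astype(int)
for n,(x,y) in dict(weight=(302,203),crucible=(226,265),beaker=(423,217),wrench=(155,405),rack=(408,145)).items(): print(n,np.abs(a[y-12:y+12,x-12:x+12].astype(int)-b[y-12:y+12,x-12:x+12]).mean())
rep()
```

```text
[ 10   5  10  15 133] [348.5188 179.9474]
weight 22.760416666666668
crucible 16.26215277777778
beaker 4.015625
wrench 9.020833333333334
rack 4.352430555555555
t 27.25 Ftool [  2.6914   1.035  -18.0039] s -0.020250691703978488 lat [-0.0001  0.    ] M [-0.0008  1.1226  0.1285] [-3.14    0.4367 -2.9276] 0.3156373486401364
```

```bash
python3 -c "
from workcell import bot
print(bot.sign_off())"
```

```text
the job is handed in; nothing more can be done
None
```

The cap is balanced mouth down on the dish, and I handed in with the gripper holding the coupler pressed home at about 17 N. The pin itself was not read: the spring force dropped as it snapped, then rose hard against the stop at 20 mm. My last image check of the weight and crucible was inconclusive, probably because of the arm and its shadows, though I felt no contact with them.

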